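# Rock the angle gauge on the worn stud

### The arm

A 6-joint arm with a two-finger parallel gripper is mounted at the origin on the work surface. World frame = base frame: x ahead of the robot, y to its left, z up, the work surface at z = 0. Lengths are in m, angles in degrees, forces in N, time in s.
With the tool pointing down it reaches from about 0.325 to 0.85 m from the base axis. Payload 15.5 kg.
Tool frame: the origin (TCP) lies at the very end of the fingers, on their centre line; the grasp point (between the pads) lies arm.grip_depth behind it (arm.grip_depth is the distance from the TCP to the grasp point, in m); z points along the fingers, y is the line along which they close (so a half turn about z gives the same grasp; the last joint's range is limited). The gripper opens to 91 mm and grips with 3 to 60 N. Pads are 32 mm wide; open, the fingers measure 118 mm over their backs; the gripper's body (76 mm by 178 mm) begins 60 mm behind the grasp point.
Start: joints at [61.793, 28.281, 77.091, -0, 74.628, -5.472], TCP at [0.242, 0.576, 0.214] pointing down, gripper open.
Joint ranges: [-166.48, 166.48], [-47.26, 123.95], [12.59, 153.08], [-70.14, 250.14], [6.76, 159.57], [-176.63, 176.63]. Speed limits (degrees/s): [108.29, 108.29, 147.25, 172.46, 172.46, 172.46].

### API

Orientations are given as a 3x3 rotation matrix whose columns are the frame's x, y, z axes.
In Python, from rig import arm gives the robot as it stands. Calls block until the motion is done:
- arm.move_to(position, orientation): joint-space move of the TCP to a pose.
- arm.move_l(position, orientation=None, feed=0.15): straight line of the TCP; orientation=None keeps the orientation; feed is the mean speed in m/s.
- arm.move_joints(angles): joint-space move.
- arm.grip(opening): finger opening in m; the grip force is fixed at half the most; returns when the fingers have stopped.
- arm.sleep(seconds).
- arm.solve_ik(position, orientation): joint angles nearest the present ones, or None.
- arm.snapshot(name): name is "scene" or "top"; returns the picture (480x640x3 uint8, red, green, blue); there is no depth.
- arm.get_calibration(name): a dict with "intrinsics" (3x3 intrinsics, pixels), "cam_to_world" (4x4, takes a point from camera to world coordinates). Camera axes: x right, y down, z forward; pixel columns grow to the right and rows downward; lengths in m; the calibration is good to about 2 mm. A picture is of the moment at which its call begins. get_calibration takes no time and is no camera call.
A pose or a line that the arm cannot do raises arm.Unreachable and nothing moves.
- arm.sign_off(): hands the job in; it is judged then, once.
Readings, each from a call of its own:
- arm.current_t(): time.
- arm.current_joint_positions(): joint angles.
- arm.current_dq(): joint speeds.
- arm.current_tau(): joint torques, N m.
- arm.current_ee_pos(): TCP position.
- arm.current_tool_rot(): TCP orientation.
- arm.current_force(): force on the tool from outside, world axes, zero at the start.
- arm.current_torque(): the same for the moment, N m.
- arm.current_width(): finger opening in m.
- arm.current_grasp_force(): force on a finger pad.
Only numpy, scipy, OpenCV 4.12 (cv2) and the standard library are available. Lean on these libraries where they do the work, as an engineer would, in place of code of your own. Each camera call takes 0.05 s, during which the arm holds its last target. There are 200 camera calls.

### The job

Pick up the angle gauge by its black top grip and set the middle of its foot down level on the worn head of the stud in the joist offcut, pressing lightly so that it rests there. Then rock the gauge over on the stud until its swinging pointer settles on the red mark, and finish holding it still like that, gripped and lightly pressed on the stud alone; do not press hard on the stud, and leave the other things on the bench where they are.

Things in the scene. Friction and masses are not known exactly. Their poses are not given: they have to be found in the camera images.
- gauge: angle gauge, about 0.36 kg, standing upright: flat dark foot 36 (x) x 100 (y) x 12 high, blue dial body 92 diameter, 16 thick, centre 58 above the underside; black grip block on top, 26 (x) x 24 (y), from 106 to 146 up (take it from above across its y width). Origin: centre of foot's underside. z up, x out of the white dial face (looking roughly away from the robot), y along the foot
- grip (a point): centre of the gauge's black grip block, 126 above the foot's underside
- foot (a point): middle of the underside of the gauge's foot; same axes as the gauge
- pointer (a joint): angle (rad) of the black pointer on the dial, about the gauge's own x axis; 0 = straight down the dial towards the foot. It is a free pendulum that always hangs plumb and settles within about a second: leaning the whole gauge by an angle a about its own x axis (right-handed) makes it read -a.
- dial_ring (a joint): angle (rad) of the steel ring carrying the red mark, in the same sense as the pointer: 0 = mark straight below the dial centre, next to the foot's middle; it is stiff and stays where set (between 0.15 and 0.34 at the start). The pointer is on the mark when both joints read the same.
- pointer_tip (a point): tip of the pointer, 32 from the dial centre, on the dial's front; turns with the pointer
- mark (a point): inner part of the red mark (5 wide, 10 long), 38 from the dial centre; turns with the ring
- block: joist offcut fixed to the bench: reddish-brown timber 100 (x) x 150 (y) x 45 high with a round black rubber mount (48 diameter, up to 65 high) in its middle, from which the stud stands. Origin under its centre.
- stud_top (a point): highest point of the stud's worn brass-coloured head, over the middle of the block, 90 above the bench when unloaded: a dome of 10 radius with a second, smaller dome of 7 radius beside it, 11 mm towards the block's own +y (2 mm towards +x), its top 3 mm lower. The head's flange is 34 diameter, its upper face 8 below this point.
- stud (a joint): how far the stud is pushed down into its rubber mount (m): 0 unloaded, 1.2 N per mm, starting at about 0.7 N; stops hard at 10 mm
- jar: closed glass jar of hardware, 60 diameter, 85 high, bystander; origin under its centre
- brush_tin: open aluminium tin, 72 diameter, 100 high, holding the long brush, bystander; origin under its centre
- long_brush: long round brush, 200 high, standing head down in the tin, bystander; origin at its lower end
- spanner: steel spanner lying on the bench, bystander
- screwdriver: screwdriver lying on the bench, bystander
- offcut: loose dark wood offcut 120 x 45 x 30 high, bystander; origin under its centre
- oil_pan: round dark open pan, 120 diameter at the rim, 45 high, bystander; origin under its centre

How it is judged (in metres and radians):
On the way, in this order (a step that is already met when the one before it is completed fails the run):
1. the gauge is lifted clear of the bench in the fingers (height (world z) of foot above 0.03 m and contact force between the fingers and gauge above 2 N and contact force between gauge and block below 0.2 N), for 0.2 s.
2. the gauge stands level on the stud (pointer within 0.08 rad of straight down), pressed with more than 1 N, foot's middle within 22 mm of the stud, still held (contact force between gauge and block above 1 N and horizontal distance between foot and stud_top below 0.022 m and contact force between the fingers and gauge above 2 N and value of joint pointer between -0.08 and 0.08 rad and angle between gauge's own z axis and vertical below 0.12 rad), for 0.2 s.
3. on the stud, the gauge has been rocked until the pointer rests on the mark (within 0.06 rad) (contact force between gauge and block above 1 N and horizontal distance between foot and stud_top below 0.022 m and contact force between the fingers and gauge above 2 N and angle between the z axis of pointer_tip and the z axis of mark, either way round below 0.06 rad and linear speed of gauge below 0.02 m/s and velocity of joint pointer between -0.3 and 0.3 rad/s), for 0.5 s.
At the end, for the whole second after the job is handed in: The gauge is held in the fingers, pressed on the stud with 1 to 20 N, foot's middle within 22 mm of the stud sideways and touching neither timber nor bench, gauge still, pointer at rest within 0.06 rad of the red mark (all of step 3 and contact force between gauge and block below 20 N and height (world z) of foot above 0.07 m); the arm keeps its last pose, push and grip.
It fails at once if the gauge is pressed or knocked on the stud with more than 25 N (contact force between gauge and block above 25 N).
It fails at once if another thing on the bench is moved more than 30 mm (distance of any of jar, brush_tin, long_brush, spanner, screwdriver, offcut, oil_pan from where it was at the start of the episode above 0.03 m).
It also fails if it takes over 48 s, if anything falls off the work surface, if the arm or the gripper's body presses on something with over 40 N, if the wrist force passes 120 N, or if a joint passes its speed limit or range.

## Working session

There is one attempt and no reset: what is moved stays moved. The work goes in short steps, each a Python script; the robot and the scene stay as the last script left them, time stands still between calls to the robot, and variables do not carry over. Pictures are saved under pics/ and viewed, at most 10 in all, crops included, and the job is handed in when it is done.

```bash
mkdir -p pics; ls
python3 - <<'E'
from rig import arm
import cv2,numpy as np
for n in("scene","top"):
    im=arm.snapshot(n); np.save(f"pics/{n}0.npy",im); cv2.imwrite(f"pics/{n}0.png",im[:,:,::-1])
    c=arm.get_calibration(n); print(n,np.round(c["intrinsics"],1).tolist(),np.round(c["cam_to_world"],3).tolist())
print(arm.grip_depth,arm.current_t(),np.round(arm.current_tool_rot(),3).tolist())
E
```

```text
pics
scene [[585.3, 0.0, 308.8], [0.0, 585.3, 245.6], [0.0, 0.0, 1.0]] [[-0.7, 0.415, -0.582, 1.246], [0.714, 0.407, -0.569, 0.543], [0.001, -0.814, -0.581, 0.765], [0.0, 0.0, 0.0, 1.0]]
top [[517.2, 0.0, 320.3], [0.0, 517.2, 237.1], [0.0, 0.0, 1.0]] [[0.015, -0.992, 0.129, 0.438], [-1.0, -0.015, 0.004, -0.089], [-0.002, -0.129, -0.992, 1.054], [0.0, 0.0, 0.0, 1.0]]
0.0188 0.1 [[-0.922, 0.386, -0.001], [0.386, 0.922, -0.001], [0.0, -0.001, -1.0]]
```

View pics/scene0.png

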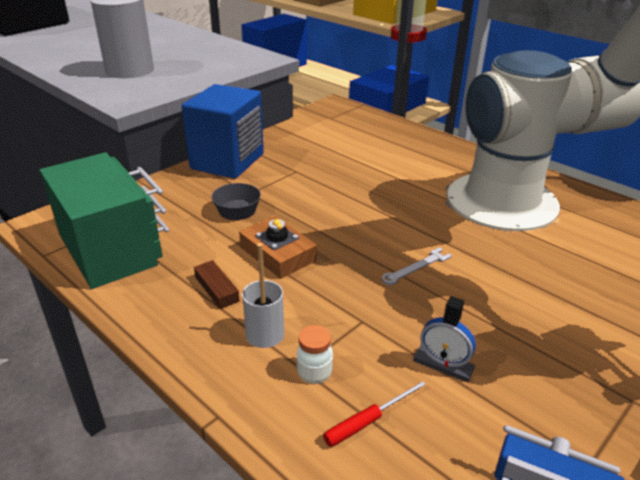

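View pics/top0.png

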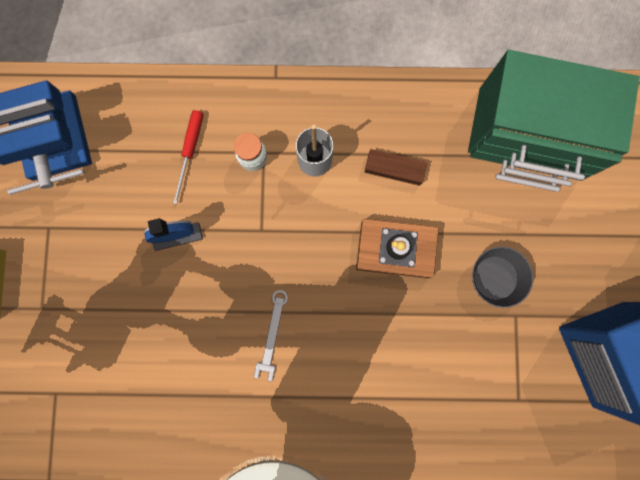

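Scene view: gauge at about (447,345), with its dial facing the camera, and stud at about (277,228). Top view: grip at (158,227), foot at about (175,235), block centre at about (398,247). I'll zoom in on both.

Run:
```python
import cv2,numpy as np
s=cv2.imread("pics/scene0.png");t=cv2.imread("pics/top0.png")
def c(im,x,y,w,h): return cv2.resize(im[y:y+h,x:x+w],(400,300),interpolation=cv2.INTER_CUBIC)
cv2.imwrite("pics/m1.png",np.vstack([np.hstack([c(s,390,290,120,90),c(t,135,205,80,60)]),np.hstack([c(s,228,200,100,75),c(t,348,210,100,75)])]))
```

```text
(no output)
```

View pics/m1.png

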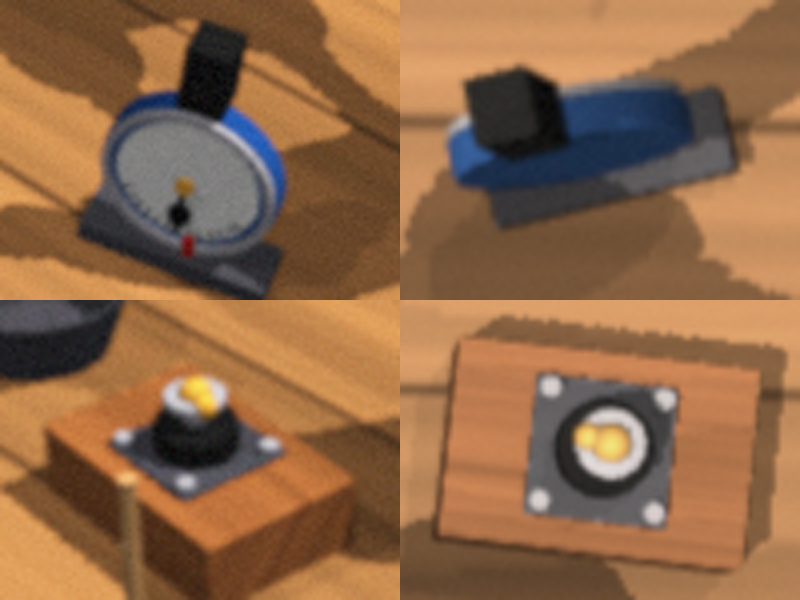

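The dial shows the red mark to one side of the plumb pointer. On the stud, the small dome lies towards image left in the top view, which is world +y. Next I'll measure these points.

```bash
cat > h.py <<'E'
import cv2,numpy as np
from rig import arm
K={};T={}
for n in("scene","top"):
    c=arm.get_calibration(n);K[n]=np.array(c["intrinsics"]);T[n]=np.array(c["cam_to_world"])
def ray(n,p):
    d=T[n][:3,:3]@np.linalg.solve(K[n],[p[0],p[1],1.]);return T[n][:3,3],d/np.linalg.norm(d)
def plane(n,p,q,nn):
    o,d=ray(n,p);nn=np.asarray(nn,float);return o+d*((np.asarray(q)-o)@nn)/(d@nn)
def atz(n,p,z): return plane(n,p,[0,0,z],[0,0,1])
def tri(p,q):
    a,d=ray("scene",p);b,e=ray("top",q)
    s=np.linalg.lstsq(np.stack([d,-e],1),b-a,rcond=None)[0]
    u,v=a+s[0]*d,b+s[1]*e;return (u+v)/2,np.linalg.norm(u-v)
def blob(im,box,f):
    x0,y0,x1,y1=box;m=np.zeros(im.shape[:2],np.uint8)
    m[y0:y1,x0:x1]=f(im[y0:y1,x0:x1].astype(int)).astype(np.uint8)
    n,l,st,c=cv2.connectedComponentsWithStats(m)
    i=1+np.argmax(st[1:,4]);return c[i],st[i,4],(l==i).astype(np.uint8)
E
python3 - <<'E'
from h import *
s=np.load("pics/scene0.npy");t=np.load("pics/top0.npy")
r=lambda x:np.round(x,4).tolist()
blk=lambda a:(a.max(2)<48)
ps,n1,_=blob(s,(435,293,470,328),blk);pt,n2,_=blob(t,(145,215,172,240),blk)
print("grip",r(ps),n1,r(pt),n2,*map(r,tri(ps,pt)))
cor=[(202.4,239.4),(199.4,222.6),(155.4,250.6)]
C=[atz("top",p,.012) for p in cor];print("foot corners",*map(r,C))
y=C[0]-C[2];print("len",np.linalg.norm(y),np.linalg.norm(C[0]-C[1]))
yel=lambda a:(a[...,0]>150)&(a[...,2]<a[...,0]-70)&(a[...,1]>130)
wy=lambda a:(a.min(2)>130)|yel(a)
q,n,_=blob(t,(386,232,418,262),yel);print("yellow top",r(q),n,r(atz("top",q,.087)))
q1,n,_=blob(s,(265,215,292,240),yel);print("yellow scene",r(q1),n,r(atz("scene",q1,.087)),tri(q1,q))
for nm,im,b in(("top",t,(388,232,414,258)),("scene",s,(264,214,292,240))):
    p,n,m=blob(im,b,wy);e=cv2.fitEllipse(cv2.convexHull(max(cv2.findContours(m,0,1)[0],key=len)))
    print("flange",nm,r(p),n,e,r(atz(nm,e[0],.082)))
# block top face
br=lambda a:(a[...,0]-a[...,2]>45)&(a[...,1]<.64*a[...,0])
for p in((348+460/4-100,210+338/4-75),(348+762/4-100,210+370/4-75),(348+742/4-100,210+572/4-75),(348+436/4-100,210+538/4-75)): print("blk",r(atz("top",p,.045)))
red=lambda a:(a[...,0]>90)&(a[...,1]<50)&(a[...,2]<60)
pm,n,_=blob(s,(430,355,460,372),red);print("mark",r(pm),n)
po,n,_=blob(s,(436,335,456,355),lambda a:(a[...,0]>140)&(a[...,2]<a[...,0]-60));print("hub",r(po),n)
pp,n,_=blob(s,(436,345,452,362),lambda a:a.max(2)<60);print("ptr",r(pp),n)
for nm,x,y_ in(("jar",250,140),("tin",315,150)): print(nm,r(atz("top",(x,y_),.09)))
E
```

```text
grip [452.8895, 311.0868] 380 [158.512, 227.924] 250 [0.5708, 0.2101, 0.1228] 0.002
foot corners [0.5649, 0.1542, 0.012] [0.5994, 0.1619, 0.012] [0.5406, 0.2484, 0.012]
len 0.09731031295528718 0.035270745363345304
yellow top [398.6211, 244.7474] 95 [0.5513, -0.233, 0.087]
yellow scene [277.8219, 222.0959] 73 [0.5526, -0.2269, 0.087] (array([ 0.55039496, -0.23204836,  0.08401412]), np.float64(0.0037316479433840205))
flange top [400.2803, 245.5021] 239 ((400.3211364746094, 245.39389038085938), (17.383668899536133, 17.401830673217773), 49.9628791809082) [0.5507, -0.237, 0.082]
flange scene [276.5746, 222.7164] 134 ((276.5972595214844, 222.81748962402344), (9.940265655517578, 16.950164794921875), 86.10204315185547) [0.5512, -0.2324, 0.082]
blk [0.6054, -0.1691, 0.045]
blk [0.5916, -0.318, 0.045]
blk [0.4921, -0.3069, 0.045]
blk [0.5063, -0.1579, 0.045]
mark [446.0, 363.0] 15
hub [445.8, 344.2] 5
ptr [443.2432, 354.1081] 37
jar [0.7498, 0.0529, 0.09]
tin [0.7318, -0.0727, 0.09]
```

```bash
cat >> h.py <<'E'
def Rg(yaw,lean=0.):
    c,s=np.cos(yaw),np.sin(yaw);a,b=np.cos(lean),np.sin(lean)
    return np.array([[c,-s,0],[s,c,0],[0,0,1]])@np.array([[1,0,0],[0,a,-b],[0,b,a]])
F=np.diag([-1.,1,-1])
GH=.110   # TCP height above foot underside in the gauge
def tcp(foot,R): return np.asarray(foot)+R@[0,0,GH], R@F
E
python3 - <<'E'
from h import *
yw=np.radians(14.2); g=np.array([.5705,.2090,0]);R=Rg(yw)
for o in(.0085,.010):
    P=plane("scene",(446,363),g+R@[o,0,0],R[:,0]);l=R.T@(P-g);print("mark local",np.round(l,4),np.arctan2(l[1],.058-l[2]))
p,o=tcp(g,R)
arm.move_to(p+[0,0,.08],o); arm.move_l(p,feed=.1)
print(arm.current_ee_pos(),p)
arm.grip(0.0); print("w",arm.current_width(),arm.current_grasp_force())
f0=arm.current_force()
arm.move_l(p+[0,0,.14],feed=.15)
p2,o2=tcp([.58,0,.15],Rg(np.radians(40)))
arm.move_to(p2,o2);arm.sleep(1.2)
print("F",f0,arm.current_force(),arm.current_grasp_force(),arm.current_t(),arm.current_joint_positions())
s=arm.snapshot("scene");np.save("pics/s1.npy",s)
uv=K["scene"]@(T["scene"][:3,:3].T@(np.array([.58,0,.208])-T["scene"][:3,3]));uv=(uv/uv[2])[:2];print(uv)
x,y=int(uv[0])-50,int(uv[1])-45;print("crop",x,y)
cv2.imwrite("pics/s1.png",cv2.resize(s[y:y+75,x:x+100,::-1],(800,600),interpolation=cv2.INTER_CUBIC))
E
```

```text
mark local [0.0085 0.0089 0.0129] 0.19426220529666283
mark local [0.01   0.0092 0.0144] 0.20775015398670832
[0.57090649 0.20916471 0.11056595] [0.5705 0.209  0.11  ]
w 0.02383684728183737 29.996816217899323
F [ 0.8437548  -0.56340632 -2.53094628] [ 0.19914774 -0.22257839 -3.26269731] 29.995796978473663 7.0167 [-5.89818103e+00  2.22529625e+01  7.99140037e+01  6.30661682e-04
  7.78290034e+01 -1.35896807e+02]
[353.36431194 220.21026765]
crop 303 175
```

View pics/s1.png

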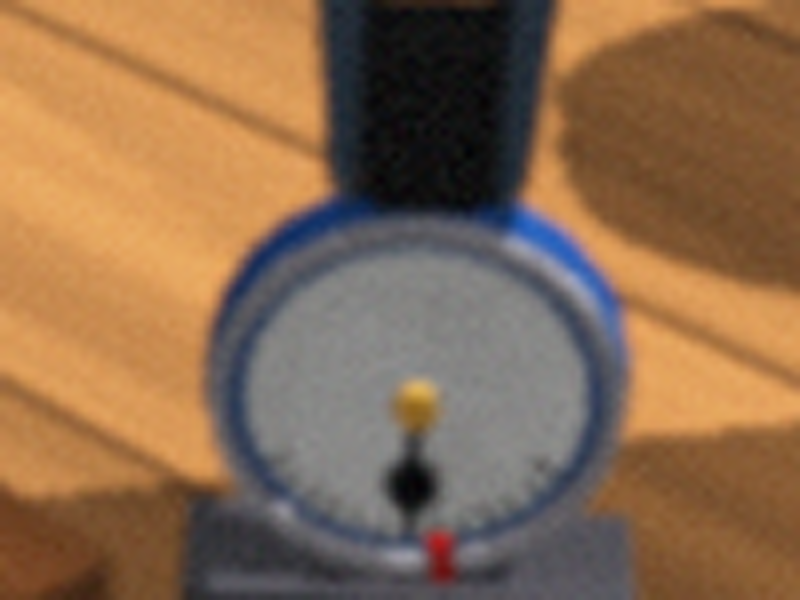

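The face is square to the camera: hub at (416,404) in the crop, pointer tip at (410,530) and mark at (440,556). I'll compute the mark angle from these and check that the pointer reads zero.

Run:
```python
from h import *
s=np.load("pics/s1.npy");A=arm.current_tool_rot()@F;E=arm.current_ee_pos();g=E-A@[0,0,GH]
print("gauge",g,np.degrees(np.arctan2(A[1,0],A[0,0])),A[2])
pm,n,_=blob(s,(345,235,370,255),lambda a:(a[...,0]>110)&(a[...,1]<70)&(a[...,2]<70));print(pm,n)
for nm,p,o in(("mark",pm,.009),("mark",pm,.012),("tip",(303+410/8-.4,175+528/8-.4),.011),("bob",(303+411/8-.4,175+484/8-.4),.011),("hub",(303+416/8-.4,175+404/8-.4),.013)):
    l=A.T@(plane("scene",p,g+A@[o,0,0],A[:,0])-g);print(nm,np.round(l,4),np.arctan2(l[1],.058-l[2]))
```

```text
gauge [ 5.80012363e-01 -7.51270271e-06  1.49995512e-01] 39.99778431122155 [ 1.36790378e-05 -2.00404026e-05  1.00000000e+00]
[357.90909091 243.36363636] 11
mark [0.009  0.0101 0.0155] 0.2333512470973444
mark [0.012  0.01   0.0176] 0.243274627322997
tip [0.011  0.0026 0.0225] 0.07415194586784267
bob [0.011  0.0023 0.0342] 0.0972735727317307
hub [0.013  0.0024 0.0565] 1.0162765148964181
```

```bash
cat >> h.py <<'E'
ST=np.array([.550,-.237]);YW=np.radians(40);FZ=-3.26
def pose(lean,d):   # foot plane tangent to main dome pushed down by d
    R=Rg(YW,lean);return tcp(np.array([*ST,.080-d])+R[:,2]*.010,R)
E
python3 - <<'E'
from h import *
for a in(0,-.2): print(arm.solve_ik(*pose(a,.004)))
arm.move_to(*pose(0,-.03)); arm.move_l(pose(0,-.004)[0],feed=.05);arm.sleep(.3)
f0=arm.current_force()[2];d=-.004;print("f0",f0)
while d<.008:
    d+=.0007;arm.move_l(pose(0,d)[0],feed=.02);arm.sleep(.08);f=arm.current_force()[2]-f0
    print(round(d,4),round(f,2),end="; ")
    if f>5:break
arm.sleep(.8)
print("\n",arm.current_force(),arm.current_torque(),arm.current_ee_pos()-pose(0,d)[0],arm.current_t(),d)
s=arm.snapshot("scene");t=arm.snapshot("top")
c=lambda im,x,y:cv2.resize(im[y:y+120,x:x+80,::-1],(400,600),interpolation=cv2.INTER_CUBIC)
cv2.imwrite("pics/s2.png",np.hstack([c(s,238,130),c(t,360,180)]))
E
```

```text
[-2.90230345e+01  2.71686391e+01  8.22317572e+01 -2.54444375e-14
  7.05996037e+01 -1.59023034e+02]
[ -25.2532899    21.42530118   94.27123207   -5.89896676   54.01716397
 -152.21506003]
f0 -4.201655815298177
-0.0033 0.17; -0.0026 1.5; -0.0019 0.65; -0.0012 -0.36; -0.0005 0.49; 0.0002 1.37; 0.0009 1.87; 0.0016 1.42; 0.0023 2.64; 0.003 3.69; 0.0037 4.73; 0.0044 6.04; 
 [0.57330319 0.34673501 0.80769583] [ 0.04471336 -0.01574787  0.02785292] [ 8.42733066e-06  4.17093292e-06 -4.80479909e-06] 13.7833 0.0044
```

View pics/s2.png

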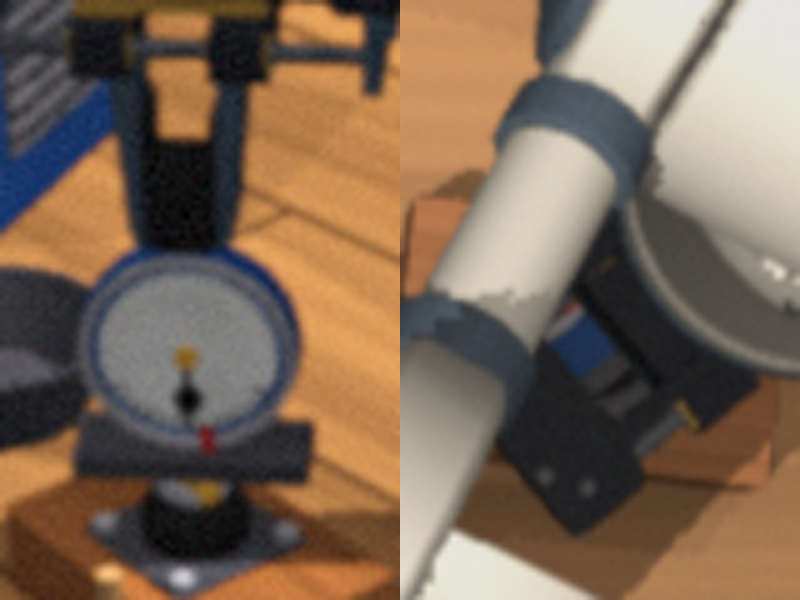

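The gauge stands level and central on the stud, pressed with about 4–5 N. Pointer is at (187,400) in the crop and the mark at (208,440). Next I'll rock it gradually.

Run:
```python
from h import *
d=.0044
for a in np.linspace(0,-.20,9)[1:]:
    arm.move_l(*pose(a,d),feed=.03);print(round(a,3),np.round(arm.current_force(),2),end="; ")
arm.sleep(1.5)
print("\n",arm.current_force(),arm.current_grasp_force(),arm.current_t())
s=arm.snapshot("scene");np.save("pics/s3.npy",s)
cv2.imwrite("pics/s3.png",cv2.resize(s[170:245,230:330,::-1],(800,600),interpolation=cv2.INTER_CUBIC))
```

```text
-0.025 [-0.63 -0.48  0.49]; -0.05 [-0.32  1.27  1.07]; -0.075 [-0.45  0.3   0.4 ]; -0.1 [-1.93  0.76  0.7 ]; -0.125 [-0.77  0.4   0.99]; -0.15 [-2.03  0.03  1.4 ]; -0.175 [-1.38  0.38  0.75]; -0.2 [-0.88  0.08  0.75]; 
 [-3.36765964  2.46219178  0.62062892] 30.000013411045074 17.3833
```

View pics/s3.png

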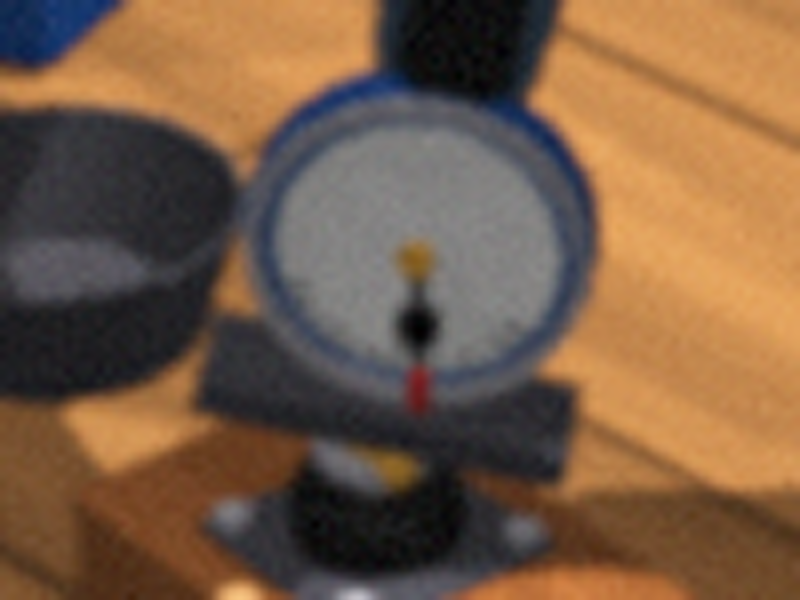

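The pointer hangs straight onto the mark: hub, bob, tip and mark are at x of about 416–420 in the crop. The foot touches only the stud and the press is a steady 4–5 N, so I'm handing it in.

```bash
python3 -c "
from rig import arm
arm.sleep(.5);print(arm.sign_off(),arm.current_t())"
```

```text
the job is handed in; nothing more can be done
the job is handed in; nothing more can be done
```

The job is handed in: the gauge is held still on the stud, leaned about 0.20 rad so its pointer sits on the red mark, and pressed with roughly 4–5 N. The last picture shows the pointer on the mark, but sign-off returned no verdict.

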